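Roll the runner patterns onto their lines

ROBOT

A 7-joint arm with a two-finger parallel gripper is mounted at the origin on the work surface. World frame = base frame: x ahead of the robot, y to its left, z up, the work surface at z = 0. Lengths are in m, angles in rad, forces in N, time in s.
With the tool pointing down it reaches from about 0.35 to 0.9 m from the base axis. Payload 19.9 kg.
Tool frame: the origin (TCP) lies midway between the tips of the shut fingers; the grasp point (between the pads) lies 19 mm behind it; z points along the fingers, y is the line along which they close (so a half turn about z gives the same grasp; the last joint's range is limited). The gripper opens to 85 mm and grips with 20 to 120 N. Pads are 22 mm wide; open, the fingers measure 114 mm over their backs; the gripper's body (76 mm by 85 mm) begins 54 mm behind the grasp point. The pads swing forward as they close: fully open they stand 13 mm farther back than shut.
Start: joints at [-1.278, 0.417, -0.01, 1.614, 0.005, 1.111, -0.053], TCP at [0.205, 0.59, 0.231] pointing down, gripper open.
Joint ranges: [-2.81, 2.81], [-0.39, 2.02], [-1.27, 1.25], [0.06, 2.57], [-1.19, 4.33], [0.19, 2], [-2.82, 2.82]. Speed limits (rad/s): [1.89, 1.89, 2.39, 2.39, 3.01, 3.01, 3.01].

INTERFACE

Orientations are given as a unit quaternion [x, y, z, w].
In Python, from plant import bot gives the robot as it stands.
- The arm moves only by the tool move_arm, never from a script. Its argument "steps" is one flat list of numbers, 6 for each row, row after row: the shift along the tool's x, y, z in m, then the turn, a rotation vector about the tool's x, y, z in rad. A call has 1 to 20 rows; each row shifts and turns the commanded pose from where the row before left it, along the tool's axes as they then stand; what a row does not reach is not made up. A row lasts 1/12 s, in which the tool goes at most 41.7 mm and 7.16 degrees, less where a joint would pass 70% of its speed; a pose out of reach is approached as far as the arm can. A call with a gripper value outside its range is refused whole. "grip" is the opening, from 0 (shut) to 1 (fully open), set as the call begins (left out, the last holds). The fingers move at their own pace and stop on an object; "force" is the grip in N (left out, the last holds). Time passes only in rows, so rows that do not move let the fingers close. It gives the time, the measured TCP pose, the force, the opening and the grip force at its end, in the units of the state.
- bot.state(): the state, without advancing time (a new reading comes with each control period).
- bot.grab_frame(name): name is "scene" or "top"; returns (picture, depth): 400x640x3 uint8, red, green, blue; 400x640 float32, m along the optical axis (not along the pixel's ray), 0 where there is no reading.
- bot.calibration(name): a dict with "intrinsics" (3x3 intrinsics, pixels), "dist_coeffs" ([k1, k2, p1, p2, k3] as OpenCV has them; the pictures are not rectified), "rvec" (rotation vector, rad) and "tvec" (3), from world to camera coordinates, as OpenCV has them. Camera axes: x right, y down, z forward; pixel columns grow to the right and rows downward; lengths in m; the calibration is good to about 2 mm. A picture is of the moment at which its call begins. calibration takes no time and is no camera call.
- bot.sign_off(): hands the job in; it is judged then, once.
Trained networks look in the newest picture that a camera, given by its name, has taken for a name from the list of things; names that differ only in an ending like _2 or _b are one class to them, and where a whole thing is asked for, a point or a joint stands for the part that bears it (a point fixed in the world has none). Each returns a list of dicts, best first, with "confidence" (0 to 1); they miss things now and then, are a little off and sometimes report something else, mostly with a low value. They report only what shows in the picture. A call takes as long as a camera call. They do not tell look-alikes from the thing itself.
- bot.recognise(query, camera): "box" ([left, top, right, bottom] in pixels, round what is visible of it).
- bot.silhouettes(query, camera): "mask" (400x640 bool, what is visible of it) and "box" ([left, top, right, bottom] in pixels, round what is visible of it).
The state is a dict: "clock": time; "joint_positions": joint angles; "qd": joint speeds; "joint_efforts": joint torques, N m; "ee_pos": TCP position; "eef_rot": TCP orientation; "ft_force": force on the tool from outside, world axes, zero at the start; "wrist_torque": the same for the moment, N m; "grip_width": finger opening in m; "grip_force": force on a finger pad.
Only numpy, scipy, OpenCV 4.12 (cv2) and the standard library are available. Lean on these libraries where they do the work, as an engineer would, in place of code of your own. Each camera call takes 0.05 s, during which the arm holds its last target. There are 200 camera calls.

TASK

On the moulding board, first roll the red-ended wooden dowel sideways until it rests on the red line, then roll the blue-ended dowel until it rests on the blue line, each centred on its line and lying along it. A sideways push with the fingertips just above mid-height sets them rolling; do not pick them up, and leave the sprue pin, the tin and the trowel where they are.

Things in the scene. Friction and masses are not known exactly. Their poses are not given: they have to be found in the camera images.
- board: fixed wooden moulding board, 260 mm (x) by 666 mm (y), its top 20 mm above the table. Origin on the table under the board's centre, axes along its edges, z up. In its middle a fixed plaque pattern 150 mm (x) by 70 mm (y), rising 20 mm above the board's top. The red dowel and line are on the board's +y half, the blue ones on its -y half
- red_rod: waxed wooden dowel (a runner pattern) with red ends, 40 mm diameter, 150 mm long, about 120 g, friction about 0.3, lying on the board. Origin at its centre; x runs along it, y and z turn with it as it rolls. Slight rolling resistance: after a slow push (50 mm/s) it rolls on only a few mm. Starts nearly parallel to the red line, 80 to 155 mm to either side of it
- blue_rod: waxed wooden dowel (a runner pattern) with blue ends, 40 mm diameter, 150 mm long, about 120 g, friction about 0.3, lying on the board. Origin at its centre; x runs along it, y and z turn with it as it rolls. Slight rolling resistance: after a slow push (50 mm/s) it rolls on only a few mm. Starts nearly parallel to the blue line, 80 to 155 mm to either side of it
- red_line: red painted line on the board's top, 10 mm wide, 220 mm long, flat (nothing to feel). Origin at its middle, on the board's top; x runs along the line, y across it, z up. Never moves
- blue_line: blue painted line on the board's top, 10 mm wide, 220 mm long, flat (nothing to feel). Origin at its middle, on the board's top; x runs along the line, y across it, z up. Never moves
- sprue: bystander: dark wooden sprue pin standing on the table beyond the board, 78 mm tall, 46 mm across its foot. Origin under its foot
- tin: bystander: closed tin standing on the table beyond the board, 85 mm tall, 66 mm diameter. Origin under its base
- trowel: bystander: small spatula-like trowel lying on the table beyond the board, 200 mm long, less than 40 mm high. Origin under its middle, x along it
Things that resemble listed ones, but are neither listed nor needed, are in the scene too. Leave any purple or turquoise look-alike of the red_rod alone. Leave any yellow look-alike of the blue_rod alone.

How it is judged:
By the outcome, as a careful person would: the job done as asked, in the order asked, and still so for the second after the job is handed in, with the robot touching nothing.
It also fails if it takes over 54 s, if anything falls off the work surface, if the arm or the gripper's body presses on something with over 40 N, if the wrist force passes 120 N, or if a joint passes its speed limit or range.

## Working session

There is one attempt and no reset: what is moved stays moved. The work goes in short steps, Python scripts to look and compute and a tool call to move; the robot and the scene stay as the last step left them, time stands still between calls to the robot, and variables do not carry over. Pictures are saved under pics/ and viewed, at most 10 in all, crops included, and the job is handed in when it is done.

Besides the shell and the picture viewer there is one more tool, called after ">>>" in YAML: its name, and indented under it one key for each argument. move_arm: Moves the arm, as the interface text tells. Its arguments: {"type":"object","properties":{"steps":{"type":"array"},"grip":{"type":"number"},"force":{"type":"number"}},"required":["steps"]}

```bash
mkdir -p pics; cat > h.py <<'E'
import numpy as np, cv2
from plant import bot
def cal(n):
    c=bot.calibration(n); R=cv2.Rodrigues(np.array(c["rvec"],float))[0]
    return np.array(c["intrinsics"],float),np.array(c["dist_coeffs"],float),R,np.array(c["tvec"],float).reshape(3)
def world(n,uv,d):
    K,D,R,t=cal(n); p=cv2.undistortPoints(np.array(uv,float).reshape(-1,1,2),K,D).reshape(-1,2)
    P=np.c_[p,np.ones(len(p))]*np.array(d).reshape(-1,1); return (P-t)@R
def plane(n,uv,z):
    K,D,R,t=cal(n); p=cv2.undistortPoints(np.array(uv,float).reshape(-1,1,2),K,D).reshape(-1,2)
    r=np.c_[p,np.ones(len(p))]@R; c=-R.T@t; return c+r*((z-c[2])/r[:,2])[:,None]
E
python3 - <<'E'
from h import *
for n in("scene","top"):
    im,d=bot.grab_frame(n); cv2.imwrite(f"pics/{n}0.png",im[:,:,::-1]); np.savez(f"{n}0.npz",im=im,d=d)
    for q in ("red_rod","blue_rod","red_line","blue_line","board"):
        print(n,q,[(np.round(x["box"]).tolist(),round(x["confidence"],2)) for x in bot.recognise(q,n)])
    K,D,R,t=cal(n); print(-R.T@t)
s=bot.state(); print(s["clock"],s["ee_pos"],s["eef_rot"],s["grip_width"])
E
```

```text
scene red_rod [([299.0, 168.0, 359.0, 201.0], 0.9), ([259.0, 121.0, 275.0, 158.0], 0.82), ([427.0, 159.0, 484.0, 176.0], 0.72)]
scene blue_rod [([104.0, 240.0, 164.0, 292.0], 0.67), ([203.0, 259.0, 277.0, 300.0], 0.65), ([400.0, 168.0, 431.0, 209.0], 0.61)]
scene red_line [([307.0, 159.0, 382.0, 182.0], 0.68), ([205.0, 261.0, 273.0, 302.0], 0.6)]
scene blue_line [([231.0, 236.0, 319.0, 272.0], 0.63)]
scene board [([163.0, 139.0, 398.0, 351.0], 0.84)]
[ 0.95931782 -0.73147403  0.77403469]
top red_rod [([192.0, 302.0, 260.0, 343.0], 0.78), ([268.0, 177.0, 289.0, 240.0], 0.7), ([174.0, 87.0, 204.0, 144.0], 0.65)]
top blue_rod [([417.0, 179.0, 441.0, 244.0], 0.82), ([447.0, 280.0, 471.0, 343.0], 0.76)]
top red_line []
top blue_line [([378.0, 168.0, 384.0, 247.0], 0.63)]
top board [([204.0, 158.0, 467.0, 266.0], 0.95)]
[0.33959904 0.0520204  1.0029154 ]
0.6 [0.2053627  0.59027971 0.23127567] [ 1.66633149e-01  9.86018962e-01 -2.88998985e-05 -1.13800196e-06] 0.08522199444542719
```

View pics/top0.png

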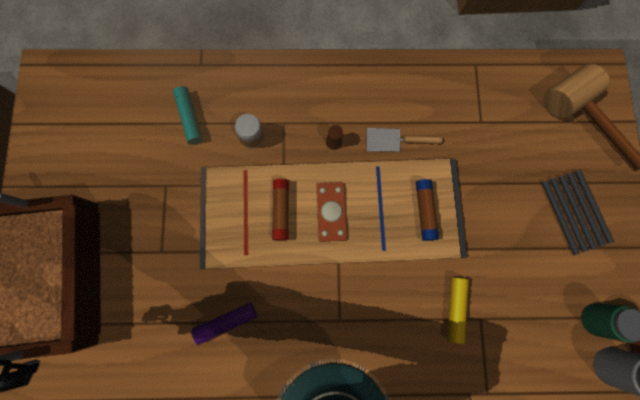

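View pics/scene0.png

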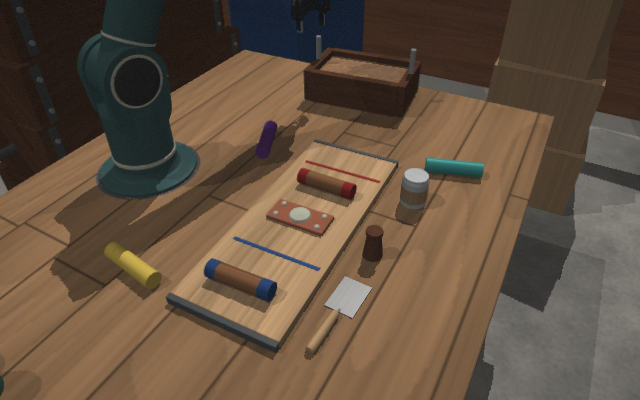

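Top view: the board spans (204–465, 158–266). The red-ended dowel is at (280,210), the red line at (246,212), the blue line at (381,208) and the blue-ended dowel at (428,210). Look-alikes are purple (225,323), turquoise (187,115) and yellow (458,310), all off the board. I choose the two wooden dowels with coloured ends that lie on the board.

```bash
cat >> h.py <<'E'
def seg(im,kind):
    h=cv2.cvtColor(im,cv2.COLOR_RGB2HSV).astype(int); H,S,V=h[...,0],h[...,1],h[...,2]
    return (((H<5)|(H>172))&(S>170)&(V>60)) if kind=="red" else ((H>105)&(H<130)&(S>120))
def line(n,im,kind,u0,u1,v0,v1):
    m=seg(im,kind); v,u=np.nonzero(m); k=(u>=u0)&(u<=u1)&(v>=v0)&(v<=v1)
    P=plane(n,np.c_[u[k],v[k]],0.02)[:,:2]; return fit(P)
def fit(P):
    r=cv2.minAreaRect(P.astype(np.float32)); c=P.mean(0); w=np.linalg.svd(P-c,full_matrices=False)[2][0]
    w=w*np.sign(w[0]); s=(P-c)@w; return c+w*(s.max()+s.min())/2,np.degrees(np.arctan2(w[1],w[0])),np.ptp(s),len(P)
def rods(n,im,d,box):
    # points higher than board+12mm inside box -> axis from xy of the top strip
    u0,v0,u1,v1=box; v,u=np.mgrid[v0:v1,u0:u1]; u=u.ravel();v=v.ravel(); z=d[v,u]; k=z>0
    P=world(n,np.c_[u[k],v[k]],z[k]); return P
E
python3 - <<'E'
from h import *
z=np.load("top0.npz"); im,d=z["im"],z["d"]
print("redline",line("top",im,"red",238,255,160,262)); print("blueline",line("top",im,"blue",374,388,160,256))
for nm,b in(("red",(262,165,300,250)),("blue",(408,165,450,250))):
    P=rods("top",im,d,b); t=P[P[:,2]>0.04]; print(nm,"n",len(t),"zmax",np.percentile(P[:,2],[50,99]),fit(t[:,:2]), t[:,:2].min(0),t[:,:2].max(0))
    t=P[P[:,2]>0.054]; print("  top strip",fit(t[:,:2]))
P=rods("top",im,d,(310,175,352,250)); t=P[(P[:,2]>0.03)&(P[:,2]<.05)];print("plaque",t.min(0),t.max(0))
c=[(202,166),(452,158),(464,255),(204,268)]
print(plane("top",c,0.02)[:,:2].round(3))
for nm,b in(("tin",(225,105,270,155)),("sprue",(318,115,350,155)),("trowel",(360,115,450,160))):
    P=rods("top",im,d,b); t=P[P[:,2]>.02]; print(nm,t.min(0).round(3),t.max(0).round(3)) if len(t) else 0
cv2.imwrite("pics/crop.png",cv2.resize(im[150:275,195:475,::-1],None,fx=2.8,fy=2.8,interpolation=cv2.INTER_CUBIC))
E
```

```text
redline (array([0.42631682, 0.21369979]), np.float64(1.331399834704011), np.float64(0.052514144937145735), 23)
blueline (array([ 0.51172844, -0.12967216]), np.float64(1.8103510984590587), np.float64(0.21114213719440653), 157)
red n 982 zmax [0.02164794 0.06212034] (array([0.5063918 , 0.12361102]), np.float64(-0.06973502194363349), np.float64(0.15090918964062416), 982) [0.43091764 0.10530827] [0.58184788 0.14484995]
  top strip (array([0.50715056, 0.12465103]), np.float64(-0.15486402609179883), np.float64(0.14939340328355724), 718)
blue n 981 zmax [0.0210742  0.06196717] (array([ 0.5024353 , -0.23819962]), np.float64(2.9114378171117923), np.float64(0.151442845489023), 981) [ 0.42598258 -0.26360694] [ 0.57914922 -0.21843854]
  top strip (array([ 0.50212418, -0.24119536]), np.float64(2.701376834191346), np.float64(0.15052790996306303), 693)
plaque [ 0.42904979 -0.03864482  0.03000399] [0.57722067 0.03269613 0.0436051 ]
[[ 0.626  0.33 ]
 [ 0.643 -0.325]
 [ 0.389 -0.335]
 [ 0.364  0.314]]
tin [0.678 0.172 0.021] [0.742 0.237 0.09 ]
sprue [ 0.677 -0.032  0.02 ] [0.715 0.005 0.082]
trowel [ 0.639 -0.316  0.02 ] [ 0.704 -0.208  0.025]
```

View pics/crop.png

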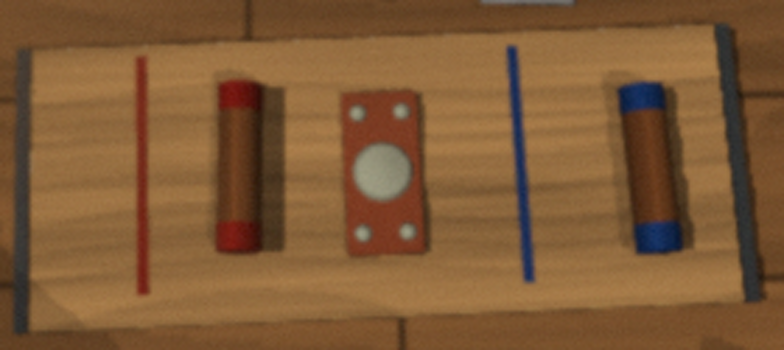

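The crop confirms it: brown dowels with red caps (crop 240,95/237) and blue caps (642,97/658,238), with thin red and blue lines. I'm moving towards the board with fingers open while refining the red line.

>>> move_arm:
  steps: [-0.03, -0.026, -0.003, 0, 0, 0, -0.03, -0.026, -0.003, 0, 0, 0, -0.03, -0.026, 0, 0, 0, 0, -0.03, -0.026, 0, 0, 0, 0, -0.03, -0.026, 0, 0, 0, 0, -0.03, -0.026, 0, 0, 0, 0, -0.03, -0.026, 0, 0, 0, 0, -0.03, -0.026, 0, 0, 0, 0, -0.03, -0.026, 0, 0, 0, 0, -0.03, -0.026, 0, 0, 0, 0, -0.03, -0.026, 0, 0, 0, 0, -0.03, -0.026, 0, 0, 0, 0, -0.03, -0.026, 0, 0, 0, 0, -0.03, -0.026, 0, 0, 0, 0, -0.03, -0.026, 0, 0, 0, 0]
  grip: 1

```text
clock: 1.85
ee_pos: [0.5029, 0.0723, 0.2377]
eef_rot: [0.167, 0.986, 0.0, 0.0]
ft_force: [0.3, 0.5, -0.9]
grip_width: 0.0853
grip_force: 0.0
```

>>> move_arm:
  steps: [0, 0, 0, 0, 0, 0.12, 0, 0, 0, 0, 0, 0.12, 0, 0, 0, 0, 0, 0.12, 0, 0, 0, 0, 0, 0.12, 0, 0, 0, 0, 0, 0.12, 0, 0, 0, 0, 0, 0.12, 0, 0, 0, 0, 0, 0.12, 0, 0, 0, 0, 0, 0.12, 0, 0, 0, 0, 0, 0.12, 0, 0, 0, 0, 0, 0.12, 0, 0, 0, 0, 0, 0]

```text
clock: 2.77
ee_pos: [0.5022, 0.0741, 0.2374]
eef_rot: [0.697, 0.718, 0.0, 0.0]
ft_force: [-0.4, 0.7, 0.0]
grip_width: 0.0856
grip_force: 0.0
```

```bash
cat >> h.py <<'E'
from scipy.spatial.transform import Rotation as Ro
def linefit(im,kind,u0,u1,v0,v1):
    # per-row sub-pixel centre of the stripe, weights = colour excess
    f=im.astype(float); e=(f[...,0]-f[...,1]*1.3) if kind=="red" else (f[...,2]-f[...,0])
    e=e[v0:v1,u0:u1]; e=np.clip(e-np.median(e,axis=1,keepdims=True)-10,0,None); k=e.sum(1)>25
    v=np.arange(v0,v1)[k]; u=(e*np.arange(u0,u1)).sum(1)[k]/e.sum(1)[k]
    P=plane("top",np.c_[u,v],0.02)[:,:2]; a=np.polyfit(P[:,0],P[:,1],1); r=P[:,1]-np.polyval(a,P[:,0]); k=abs(r)<3*r.std()
    a=np.polyfit(P[k,0],P[k,1],1); xm=(P[k,0].min()+P[k,0].max())/2
    return xm,np.polyval(a,xm),np.degrees(np.arctan(a[0])),np.ptp(P[k,0]),r.std()
def rod(im,d,box):
    P=rods("top",im,d,box); t=P[(P[:,2]>0.054)&(P[:,2]<.07)]; return fit(t[:,:2])
def st():
    s=bot.state(); R=Ro.from_quat(s["eef_rot"]).as_matrix()
    print(round(s["clock"],2),np.round(s["ee_pos"],4),"tooly deg",np.degrees(np.arctan2(R[1,1],R[0,1])).round(2),"z",R[:,2].round(3),"F",np.round(s["ft_force"],1),s["grip_width"])
E
python3 - <<'E'
from h import *
z=np.load("top0.npz"); im,d=z["im"],z["d"]
print(linefit(im,"red",238,256,166,262)); print(linefit(im,"blue",372,390,160,256)); st()
E
```

```text
(np.float64(0.5059540421245614), np.float64(0.21561577265548704), np.float64(1.7382059890286983), np.float64(0.21680335091775405), np.float64(0.00019089347170705916))
(np.float64(0.51319662442597), np.float64(-0.12968561274455034), np.float64(1.804329098746366), np.float64(0.21887224994664056), np.float64(9.00397830480781e-05))
2.77 [0.5022 0.0741 0.2374] tooly deg 1.7 z [ 0. -0. -1.] F [-0.4  0.7  0. ] 0.08557581250103088
```

>>> move_arm:
  steps: [-0.002, 0.001, 0.03, 0, 0, 0, -0.002, 0.001, 0.03, 0, 0, 0, -0.002, 0.001, 0.03, 0, 0, 0, -0.002, 0.001, 0.03, 0, 0, 0, 0, 0, 0.03, 0, 0, 0, 0, 0, 0.03, 0, 0, 0, 0, 0, 0.02, 0, 0, 0, 0, 0, 0.006, 0, 0, 0, 0, 0, 0, 0, 0, 0, 0.008, 0, 0, 0, 0, 0, 0.006, 0, 0, 0, 0, 0, 0.004, 0, 0, 0, 0, 0]

```text
clock: 3.77
ee_pos: [0.5066, 0.0858, 0.0326]
eef_rot: [0.694, 0.72, 0.001, 0.0]
ft_force: [-0.3, -0.2, -0.3]
grip_width: 0.0852
grip_force: 0.0
```

```bash
python3 - <<'E'
from h import *
st()
im,d=bot.grab_frame("scene"); cv2.imwrite("pics/s1.png",cv2.resize(im[100:260,220:440,::-1],None,fx=3.6,fy=3.6))
E
```

```text
3.77 [0.5066 0.0858 0.0326] tooly deg 2.17 z [ 0.002  0.001 -1.   ] F [-0.3 -0.2 -0.3] 0.08517092125226311
```

View pics/s1.png

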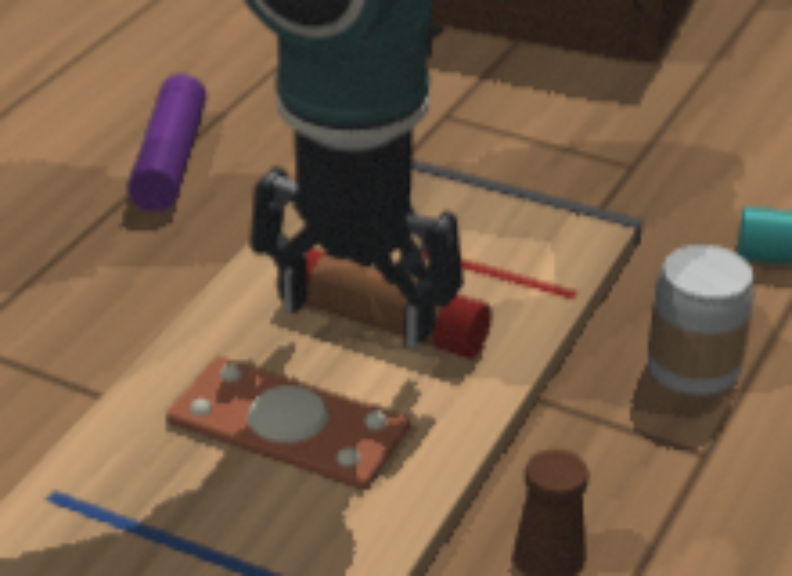

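Both fingertips (crop 290,300 and 415,340) stand right behind the red dowel, clear of the plaque. I push slowly.

>>> move_arm:
  steps: [0.0042, 0, 0, 0, 0, 0, 0.0042, 0, 0, 0, 0, 0, 0.0042, 0, 0, 0, 0, 0, 0.0042, 0, 0, 0, 0, 0, 0.0042, 0, 0, 0, 0, 0, 0.0042, 0, 0, 0, 0, 0, 0.0042, 0, 0, 0, 0, 0, 0.0042, 0, 0, 0, 0, 0, 0.0042, 0, 0, 0, 0, 0, 0.0042, 0, 0, 0, 0, 0, 0.0042, 0, 0, 0, 0, 0, 0.0042, 0, 0, 0, 0, 0, 0.0042, 0, 0, 0, 0, 0, 0.0042, 0, 0, 0, 0, 0, 0.0042, 0, 0, 0, 0, 0, 0.004, 0, 0, 0, 0, 0, 0.003, 0, 0, 0, 0, 0]

```text
clock: 5.23
ee_pos: [0.5033, 0.1547, 0.0313]
eef_rot: [0.694, 0.72, -0.0, -0.0]
ft_force: [0.0, 0.5, -0.7]
grip_width: 0.0854
grip_force: 0.0
```

>>> move_arm:
  steps: [0, 0, 0, 0, 0, 0, 0, 0, 0, 0, 0, 0, 0, 0, 0, 0, 0, 0, 0, 0, 0, 0, 0, 0]

```text
clock: 5.57
ee_pos: [0.5034, 0.1539, 0.0313]
eef_rot: [0.694, 0.72, -0.0, 0.0]
ft_force: [0.5, -0.2, 0.2]
grip_width: 0.0854
grip_force: 0.0
```

```bash
python3 - <<'E'
from h import *
st()
im,d=bot.grab_frame("top"); cv2.imwrite("pics/t2.png",cv2.resize(im[150:275,195:475,::-1],None,fx=2.8,fy=2.8)); np.savez("t2.npz",im=im,d=d)
im,d=bot.grab_frame("scene"); np.savez("s2.npz",im=im,d=d)
E
```

```text
5.57 [0.5034 0.1539 0.0313] tooly deg 2.04 z [ 0. -0. -1.] F [ 0.5 -0.2  0.2] 0.08537118645014187
```

View pics/t2.png

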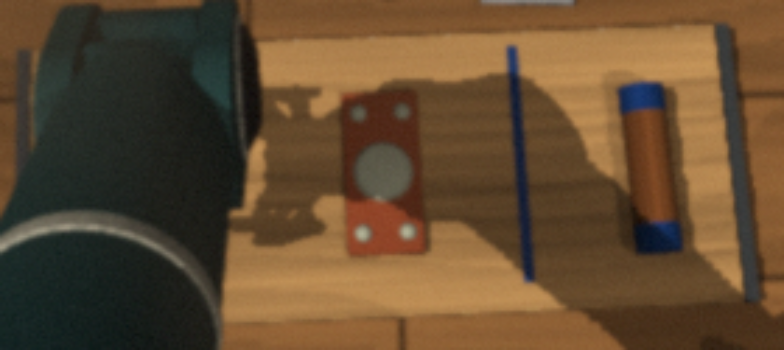

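```bash
cat >> h.py <<'E'
from scipy.optimize import least_squares
def rodscene(im,d,y0,y1):
    v,u=np.nonzero(d>0); P=world("scene",np.c_[u,v],d[v,u]); c=im[v,u].astype(int)
    sat=c.max(1)-c.min(1)
    k=(P[:,0]>.4)&(P[:,0]<.62)&(P[:,1]>y0)&(P[:,1]<y1)&(P[:,2]>.030)&(P[:,2]<.066)&(sat>35)
    P=P[k]
    def f(p): # y axis line y=p0+p1*(x-.505), axis height 0.04+p2
        return np.hypot((P[:,1]-p[0]-p[1]*(P[:,0]-.505))*np.cos(p[1]),P[:,2]-.04-p[2])-.02
    best=least_squares(f,[P[:,1].mean(),0,0],loss="soft_l1",f_scale=.001)
    p=best.x; g=abs(best.fun if False else f(p))<.003
    return "y@.505",p[0].round(4),"deg",np.degrees(p[1]).round(2),"dz",p[2].round(4),"x",np.percentile(P[g,0],[.5,99.5]).round(3),"n",g.sum(),len(P)
E
python3 - <<'E'
from h import *
z=np.load("scene0.npz"); print(rodscene(z["im"],z["d"],.09,.17)); print(rodscene(z["im"],z["d"],-.28,-.2))
z=np.load("s2.npz"); print(rodscene(z["im"],z["d"],.15,.25)); print(rodscene(z["im"],z["d"],-.28,-.2))
E
```

```text
('y@.505', np.float64(0.1255), 'deg', np.float64(-0.31), 'dz', np.float64(0.0012), 'x', array([0.433, 0.583]), 'n', np.int64(628), 715)
('y@.505', np.float64(-0.2422), 'deg', np.float64(2.89), 'dz', np.float64(0.0004), 'x', array([0.43 , 0.579]), 'n', np.int64(969), 1003)
('y@.505', np.float64(0.1916), 'deg', np.float64(-0.02), 'dz', np.float64(0.001), 'x', array([0.432, 0.583]), 'n', np.int64(297), 364)
('y@.505', np.float64(-0.2422), 'deg', np.float64(2.9), 'dz', np.float64(0.0004), 'x', array([0.432, 0.579]), 'n', np.int64(1027), 1053)
```

>>> move_arm:
  steps: [0.003, 0, 0, 0, 0, 0.005, 0.002, 0, 0, 0, 0, 0, 0.002, 0, 0, 0, 0, 0, 0.0015, 0, 0, 0, 0, 0, 0.0015, 0, 0, 0, 0, 0, 0.0015, 0, 0, 0, 0, 0, 0.0015, 0, 0, 0, 0, 0, 0.0015, 0, 0, 0, 0, 0, 0.0015, 0, 0, 0, 0, 0, 0.0015, 0, 0, 0, 0, 0, 0.0015, 0, 0, 0, 0, 0, 0.0015, 0, 0, 0, 0, 0, 0.0015, 0, 0, 0, 0, 0, 0.0015, 0, 0, 0, 0, 0, 0, 0, 0, 0, 0, 0, 0, 0, 0, 0, 0, 0, 0, 0, 0, 0, 0, 0]

```text
clock: 7.08
ee_pos: [0.5026, 0.1776, 0.0313]
eef_rot: [0.696, 0.718, -0.0, 0.0]
ft_force: [-0.8, -0.2, 0.8]
grip_width: 0.0854
grip_force: 0.0
```

```bash
python3 - <<'E'
from h import *
st(); im,d=bot.grab_frame("scene"); print(rodscene(im,d,.15,.25))
E
```

```text
7.08 [0.5026 0.1776 0.0313] tooly deg 1.77 z [ 0. -0. -1.] F [-0.8 -0.2  0.8] 0.08544467250023471
('y@.505', np.float64(0.2114), 'deg', np.float64(-0.71), 'dz', np.float64(0.0011), 'x', array([0.432, 0.583]), 'n', np.int64(288), 371)
```

>>> move_arm:
  steps: [-0.02, 0, 0, 0, 0, 0, -0.03, 0, -0.02, 0, 0, 0, -0.025, 0, -0.03, 0, 0, 0, -0.035, 0, -0.01, 0, 0, 0, -0.04, 0, 0, 0, 0, 0, -0.04, 0, 0, 0, 0, 0]

```text
clock: 7.63
ee_pos: [0.5087, -0.0135, 0.0923]
eef_rot: [0.696, 0.718, 0.001, 0.0]
ft_force: [0.7, -0.4, -0.7]
grip_width: 0.0855
grip_force: 0.0
```

```bash
python3 - <<'E'
from h import *
st(); im,d=bot.grab_frame("scene"); print(rodscene(im,d,.15,.25)); im,d=bot.grab_frame("top"); print(rod(im,d,(232,165,270,250)))
cv2.imwrite("pics/t3.png",cv2.resize(im[150:275,195:475,::-1],None,fx=2.8,fy=2.8)); np.savez("t3.npz",im=im,d=d)
E
```

```text
7.63 [ 0.5087 -0.0135  0.0923] tooly deg 1.84 z [ 0.002  0.001 -1.   ] F [ 0.7 -0.4 -0.7] 0.08551598612150611
('y@.505', np.float64(0.2111), 'deg', np.float64(-0.15), 'dz', np.float64(0.001), 'x', array([0.433, 0.583]), 'n', np.int64(429), 526)
(array([0.50607612, 0.20978945]), np.float64(-0.09141827147588051), np.float64(0.15072450875796023), 734)
```

View pics/t3.png

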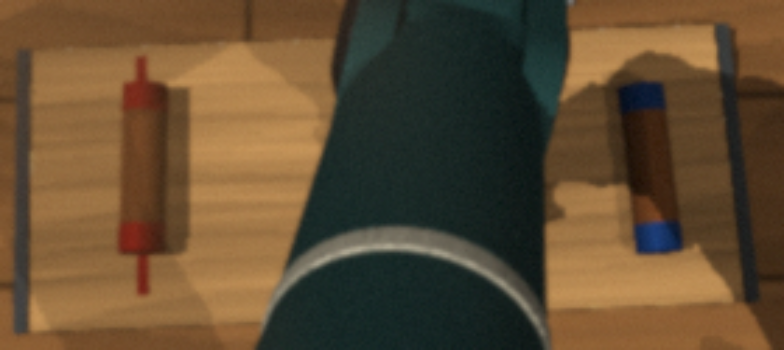

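```bash
cat >> h.py <<'E'
def caps(im,kind,box,zc=.04):
    # rod axis from the two coloured caps: per-row sub-pixel left/right edge at half height of colour excess
    u0,v0,u1,v1=box; f=im.astype(float); e=(f[...,0]-f[...,1]*1.3) if kind=="red" else (f[...,2]-f[...,0])
    e=e[v0:v1,u0:u1]; out=[]
    for i,r in enumerate(e):
        b=np.median(np.r_[r[:5],r[-5:]]); r=r-b; h=np.percentile(r,80)/2
        g=np.nonzero(r>h)[0]
        if h<8 or len(g)<11 or len(g)>22: continue
        a,c=g[0],g[-1]
        if a==0 or c==len(r)-1: continue
        L=a-(r[a]-h)/(r[a]-r[a-1]); Rr=c+(r[c]-h)/(r[c]-r[c+1]); out.append((u0+(L+Rr)/2,v0+i,Rr-L))
    o=np.array(out); P=plane("top",o[:,:2],zc)[:,:2]; a=np.polyfit(P[:,0],P[:,1],1)
    return np.polyval(a,.505).round(4),np.degrees(np.arctan(a[0])).round(2),len(o),np.median(o[:,2]).round(1),P[[0,-1],0].round(3),(P[:,1]-np.polyval(a,P[:,0])).std().round(5)
E
python3 - <<'E'
from h import *
z=np.load("t3.npz"); im,d=z["im"],z["d"]
print(caps(im,"red",(230,165,268,250)));print(rod(im,d,(232,165,270,250)),"\nblue",caps(im,"blue",(408,165,450,250)))
for s in((160,176),(243,262)):
    try: print("line stub",linefit(im,"red",238,256,*s))
    except Exception as e: print(e)
z=np.load("top0.npz"); im,d=z["im"],z["d"]
print(caps(im,"red",(262,165,300,250)),caps(im,"blue",(408,165,450,250)))
E
```

```text
(np.float64(0.2155), np.float64(-0.5), 23, np.float64(12.8), array([0.585, 0.431]), np.float64(0.00089))
(array([0.50607612, 0.20978945]), np.float64(-0.09141827147588051), np.float64(0.15072450875796023), 734) 
blue (np.float64(-0.2401), np.float64(-0.05), 53, np.float64(20.0), array([0.608, 0.428]), np.float64(0.00647))
line stub (np.float64(0.607651357556144), np.float64(0.2185960864006586), np.float64(-0.27097208959706987), np.float64(0.013409214575461625), np.float64(0.0001247483752456474))
line stub (np.float64(0.4100097979009354), np.float64(0.21283019262233796), np.float64(0.7698289350038163), np.float64(0.02985364609293445), np.float64(0.00010359161508824168))
(np.float64(0.1279), np.float64(-0.31), 24, np.float64(13.6), array([0.587, 0.432]), np.float64(0.00053)) (np.float64(-0.2438), np.float64(2.2), 61, np.float64(22.0), array([0.582, 0.426]), np.float64(0.00186))
```

Top view: the red dowel at crop (142,166) sits almost over its line. By depth it is about 5 mm short and about 1.8° off, because it rolls rather than yaws. I'll finish by straddling it diagonally with the open fingers and twisting it square onto the line, with no squeezing or lifting.

>>> move_arm:
  steps: [0.038, 0, 0, 0, 0, 0, 0.038, 0.001, 0, 0, 0, 0, 0.038, 0.001, 0, 0, 0, 0, 0.038, 0.001, 0, 0, 0, 0, 0.038, 0.001, 0, 0, 0, 0, 0.038, 0.001, 0, 0, 0, 0, 0, 0, 0, 0, 0, 0.12, 0, 0, 0, 0, 0, 0.12, 0, 0, 0, 0, 0, 0.12, 0, 0, 0, 0, 0, 0.12, 0, 0, 0, 0, 0, 0.12, 0, 0, 0, 0, 0, 0.12, 0, 0, 0, 0, 0, 0.12, 0, 0, 0, 0, 0, 0.12, 0, 0, 0, 0, 0, 0.12, 0, 0, 0, 0, 0, 0, 0, 0, 0, 0, 0, 0]

```text
clock: 9.15
ee_pos: [0.5063, 0.2159, 0.0911]
eef_rot: [0.966, 0.26, -0.0, 0.0]
ft_force: [-0.8, 0.2, -0.5]
grip_width: 0.0855
grip_force: 0.0
```

```bash
cat >> h.py <<'E'
def totool(x,y,z,deg):
    s=bot.state(); R=Ro.from_quat(s["eef_rot"]).as_matrix(); print("tool shift",(R.T@(np.array([x,y,z])-s["ee_pos"])).round(4),"turn z",np.radians(np.degrees(np.arctan2(R[1,1],R[0,1]))-deg).round(4))
E
python3 - <<'E'
from h import *
st(); totool(.506,.2156,.028,-60)
E
```

```text
9.15 [0.5063 0.2159 0.0911] tooly deg -59.88 z [-0.    -0.001 -1.   ] F [-0.8  0.2 -0.5] 0.08545829934811634
tool shift [-0.0003  0.      0.0631] turn z 0.0022
```

>>> move_arm:
  steps: [0, 0, 0.02, 0, 0, 0, 0, 0, 0.02, 0, 0, 0, 0, 0, 0.015, 0, 0, 0, 0, 0, 0.008, 0, 0, 0, 0, 0, 0, 0, 0, 0, 0, 0, 0, 0, 0, -0.04, 0, 0, 0, 0, 0, -0.04, 0, 0, 0, 0, 0, -0.04, 0, 0, 0, 0, 0, -0.03, 0, 0, 0, 0, 0, -0.03, 0, 0, 0, 0, 0, -0.02, 0, 0, 0, 0, 0, -0.02, 0, 0, 0, 0, 0, -0.02, 0, 0, 0, 0, 0, -0.02, 0, 0, 0, 0, 0, -0.02, 0, 0, 0, 0, 0, -0.01, 0, 0, 0, 0, 0, -0.01, 0, 0, 0, 0, 0, 0]

```text
clock: 10.65
ee_pos: [0.5064, 0.2158, 0.0283]
eef_rot: [0.917, 0.4, -0.0, 0.0]
ft_force: [-0.1, 0.3, 0.3]
grip_width: 0.0853
grip_force: 0.0
```

```bash
python3 - <<'E'
from h import *
st(); print(bot.state()["wrist_torque"]); im,d=bot.grab_frame("scene"); print(rodscene(im,d,.16,.26)); cv2.imwrite("pics/s4.png",cv2.resize(im[100:220,260:440,::-1],None,fx=4,fy=4))
E
```

```text
10.65 [0.5064 0.2158 0.0283] tooly deg -42.87 z [-0. -0. -1.] F [-0.1  0.3  0.3] 0.08534856177923023
[0.01355835 0.01294905 0.03220942]
('y@.505', np.float64(0.2149), 'deg', np.float64(-0.09), 'dz', np.float64(0.0013), 'x', array([0.432, 0.583]), 'n', np.int64(398), 476)
```

View pics/s4.png

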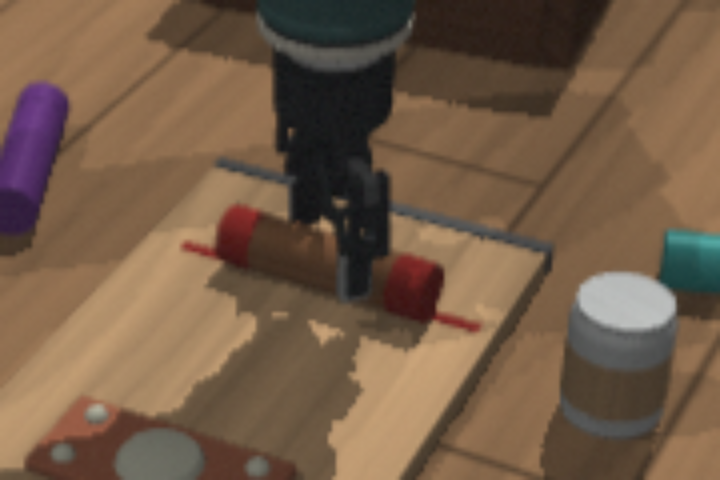

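The fingers straddle the dowel as planned: the near finger is at crop (355,275), and the dowel lies over the line stubs at (195,247) and (460,322). I continue the twist.

>>> move_arm:
  steps: [0, 0, 0, 0, 0, -0.01, 0, 0, 0, 0, 0, -0.01, 0, 0, 0, 0, 0, -0.01, 0, 0, 0, 0, 0, -0.01, 0, 0, 0, 0, 0, -0.01, 0, 0, 0, 0, 0, -0.008, 0, 0, 0, 0, 0, 0, 0, 0, 0, 0, 0, 0]

```text
clock: 11.37
ee_pos: [0.5064, 0.2158, 0.0283]
eef_rot: [0.905, 0.426, -0.0, 0.0]
ft_force: [0.1, 0.2, -0.5]
grip_width: 0.0856
grip_force: 0.2
```

```bash
python3 - <<'E'
from h import *
st(); print(bot.state()["wrist_torque"]); im,d=bot.grab_frame("scene"); print(rodscene(im,d,.16,.26))
E
```

```text
11.37 [0.5064 0.2158 0.0283] tooly deg -39.6 z [ 0. -0. -1.] F [ 0.1  0.2 -0.5] 0.08560685667769717
[-0.03611265  0.0304295  -0.01014925]
('y@.505', np.float64(0.2161), 'deg', np.float64(0.54), 'dz', np.float64(0.0013), 'x', array([0.433, 0.584]), 'n', np.int64(377), 464)
```

>>> move_arm:
  steps: [0, 0, 0, 0, 0, -0.007, 0, 0, 0, 0, 0, -0.007, 0, 0, 0, 0, 0, -0.007, 0, 0, 0, 0, 0, 0, 0, 0, 0, 0, 0, 0]

```text
clock: 11.83
ee_pos: [0.5064, 0.2158, 0.0283]
eef_rot: [0.9, 0.435, -0.0, 0.0]
ft_force: [-1.0, 0.5, -0.3]
grip_width: 0.0854
grip_force: 0.2
```

```bash
python3 - <<'E'
from h import *
st(); im,d=bot.grab_frame("scene"); print(rodscene(im,d,.16,.26))
E
```

```text
11.83 [0.5064 0.2158 0.0283] tooly deg -38.39 z [-0. -0. -1.] F [-1.   0.5 -0.3] 0.08539554445542209
('y@.505', np.float64(0.2163), 'deg', np.float64(1.74), 'dz', np.float64(0.0012), 'x', array([0.433, 0.583]), 'n', np.int64(390), 466)
```

Red reads 0.216 m and 1.74° against the line's 0.2156 m and 1.74°. I'm releasing, lifting and turning the tool back.

>>> move_arm:
  steps: [0, 0, 0, 0, 0, 0.02, 0, 0, 0, 0, 0, 0.05, 0, 0, 0, 0, 0, 0.1, 0, 0, 0, 0, 0, 0.12, 0, 0, -0.02, 0, 0, 0, 0, 0, -0.03, 0, 0, 0, 0, 0, -0.04, 0, 0, 0, 0, 0, 0, 0, 0, -0.12, 0, 0, 0, 0, 0, -0.12, 0, 0, 0, 0, 0, -0.12, 0, 0, 0, 0, 0, -0.12, 0, 0, 0, 0, 0, -0.12, 0, 0, 0, 0, 0, -0.12, 0, 0, 0, 0, 0, -0.12, 0, 0, 0, 0, 0, -0.12, 0, 0, 0, 0, 0, -0.05]

```text
clock: 13.22
ee_pos: [0.5064, 0.2157, 0.1184]
eef_rot: [0.687, 0.727, 0.0, -0.0]
ft_force: [0.4, -0.2, -0.7]
grip_width: 0.0855
grip_force: 0.0
```

```bash
python3 - <<'E'
from h import *
st(); totool(.362,-.2485,.118,2.8); im,d=bot.grab_frame("scene"); print(rodscene(im,d,.16,.26),rodscene(im,d,-.28,-.2))
E
```

```text
13.22 [0.5064 0.2157 0.1184] tooly deg 3.21 z [ 0.  0. -1.] F [ 0.4 -0.2 -0.7] 0.08551602060160024
tool shift [-4.554e-01 -1.702e-01  3.000e-04] turn z 0.0072
('y@.505', np.float64(0.2162), 'deg', np.float64(1.63), 'dz', np.float64(0.0012), 'x', array([0.432, 0.583]), 'n', np.int64(503), 591) ('y@.505', np.float64(-0.2422), 'deg', np.float64(2.88), 'dz', np.float64(0.0004), 'x', array([0.431, 0.579]), 'n', np.int64(1019), 1047)
```

>>> move_arm:
  steps: [-0.035, -0.013, 0, 0, 0, 0.007, -0.035, -0.013, 0, 0, 0, 0, -0.035, -0.013, 0, 0, 0, 0, -0.035, -0.013, 0, 0, 0, 0, -0.035, -0.013, 0, 0, 0, 0, -0.035, -0.013, 0, 0, 0, 0, -0.035, -0.013, 0, 0, 0, 0, -0.035, -0.013, 0, 0, 0, 0, -0.035, -0.013, 0, 0, 0, 0, -0.035, -0.013, 0, 0, 0, 0, -0.035, -0.013, 0, 0, 0, 0, -0.035, -0.013, 0, 0, 0, 0, -0.035, -0.013, 0, 0, 0, 0, 0, 0, 0, 0, 0, 0, 0, 0, 0, 0, 0, 0]

```text
clock: 14.52
ee_pos: [0.3564, -0.2479, 0.1184]
eef_rot: [0.694, 0.72, -0.0, 0.0]
ft_force: [0.6, 0.9, 0.0]
grip_width: 0.0855
grip_force: 0.0
```

```bash
python3 - <<'E'
from h import *
st(); totool(.362,-.2485,.028,2.8); im,d=bot.grab_frame("top"); print("red",rod(im,d,(225,165,265,250))); print("blue",rod(im,d,(408,165,450,250))); print("stubs",linefit(im,"red",238,256,160,176),linefit(im,"red",238,256,243,262),"\n",linefit(im,"blue",372,390,160,256))
np.savez("t5.npz",im=im,d=d)
E
```

```text
14.52 [ 0.3564 -0.2479  0.1184] tooly deg 2.07 z [-0.    -0.001 -1.   ] F [0.6 0.9 0. ] 0.08549164458856708
tool shift [-0.0007  0.0055  0.0904] turn z -0.0127
red (array([0.50638796, 0.21506286]), np.float64(1.2817316333396398), np.float64(0.1505073251946463), 732)
blue (array([ 0.50220781, -0.24118799]), np.float64(2.9194891747753764), np.float64(0.15037808034596517), 685)
stubs (np.float64(0.6076518481986514), np.float64(0.21860344919614838), np.float64(0.8698369678193384), np.float64(0.013411965403606452), np.float64(0.00010733533674929361)) (np.float64(0.4100111797447451), np.float64(0.2128146852829958), np.float64(0.8806466678448971), np.float64(0.029850350137685944), np.float64(0.00019967339141548806)) 
 (np.float64(0.5131971304262408), np.float64(-0.12967284617734803), np.float64(1.8292788060432827), np.float64(0.21887050807702368), np.float64(0.0001112939648229621))
```

Red holds. The blue dowel sits about 11 mm off its line's middle lengthwise, so I first nudge it axially with the outer side of one finger and then roll it.

>>> move_arm:
  steps: [-0.001, 0, 0.03, 0, 0, -0.013, 0, 0, 0.03, 0, 0, 0, 0, 0, 0.02, 0, 0, 0, 0, 0, 0.01, 0, 0, 0, 0, 0.005, 0, 0, 0, 0, 0, 0.003, 0, 0, 0, 0, 0, 0.002, 0, 0, 0, 0, 0, 0.002, 0, 0, 0, 0, 0, 0.002, 0, 0, 0, 0, 0, 0.002, 0, 0, 0, 0, 0, 0.002, 0, 0, 0, 0, 0, 0.002, 0, 0, 0, 0, 0, 0.002, 0, 0, 0, 0, 0, 0.002, 0, 0, 0, 0, 0, 0, 0, 0, 0, 0]

```text
clock: 15.82
ee_pos: [0.3818, -0.2458, 0.0283]
eef_rot: [0.687, 0.727, -0.0, 0.0]
ft_force: [0.9, -0.2, -0.0]
grip_width: 0.0853
grip_force: 0.0
```

```bash
python3 - <<'E'
from h import *
st(); im,d=bot.grab_frame("scene"); print(rodscene(im,d,-.3,-.18))
E
```

```text
15.82 [ 0.3818 -0.2458  0.0283] tooly deg 3.22 z [ 0. -0. -1.] F [ 0.9 -0.2 -0. ] 0.08531746669499081
('y@.505', np.float64(-0.2422), 'deg', np.float64(3.06), 'dz', np.float64(0.0004), 'x', array([0.441, 0.589]), 'n', np.int64(1035), 1068)
```

>>> move_arm:
  steps: [0, 0.002, 0, 0, 0, 0, 0, 0.002, 0, 0, 0, 0, 0, 0.002, 0, 0, 0, 0, 0, 0, 0, 0, 0, 0, 0, -0.01, 0, 0, 0, 0, 0, -0.01, -0.03, 0, 0, 0, 0, 0, -0.03, 0, 0, 0, 0, 0, -0.02, 0, 0, 0]

```text
clock: 16.53
ee_pos: [0.366, -0.247, 0.1099]
eef_rot: [0.688, 0.726, 0.0, -0.0]
ft_force: [0.6, 0.7, -0.6]
grip_width: 0.0855
grip_force: 0.0
```

```bash
python3 - <<'E'
from h import *
im,d=bot.grab_frame("top"); c,a,*_=rod(im,d,(408,160,450,250)); print(c,a);im,d=bot.grab_frame("scene"); print(rodscene(im,d,-.3,-.18))
st(); totool(c[0],c[1]-.043,.11,2.3)
E
```

```text
[ 0.51870295 -0.2399924 ] 2.9350054098159593
('y@.505', np.float64(-0.2422), 'deg', np.float64(3.06), 'dz', np.float64(0.0004), 'x', array([0.447, 0.595]), 'n', np.int64(1007), 1047)
16.63 [ 0.3679 -0.2472  0.1107] tooly deg 3.18 z [ 0.004 -0.001 -1.   ] F [-0.  -0.1 -1.2] 0.08558355992904033
tool shift [-0.0441  0.1486  0.0014] turn z 0.0154
```

>>> move_arm:
  steps: [-0.011, 0.037, 0, 0, 0, 0.004, -0.011, 0.037, 0, 0, 0, 0, -0.011, 0.037, 0, 0, 0, 0, -0.011, 0.037, 0, 0, 0, 0, 0, 0, 0.03, 0, 0, 0, 0, 0, 0.03, 0, 0, 0, 0, 0, 0.015, 0, 0, 0, 0, 0, 0.004, 0, 0, 0, 0.005, 0, 0, 0, 0, 0]

```text
clock: 17.38
ee_pos: [0.5158, -0.2785, 0.0282]
eef_rot: [0.689, 0.725, -0.001, -0.001]
ft_force: [-0.8, -0.1, 0.2]
grip_width: 0.0856
grip_force: 0.0
```

```bash
python3 - <<'E'
from h import *
st()
E
```

```text
17.38 [ 0.5158 -0.2785  0.0282] tooly deg 2.89 z [-0.002  0.    -1.   ] F [-0.8 -0.1  0.2] 0.08564668491136754
```

>>> move_arm:
  steps: [0.004, 0, -0.003, 0, 0, 0, 0.0042, 0, 0, 0, 0, 0, 0.0042, 0, 0, 0, 0, 0, 0.0042, 0, 0, 0, 0, 0, 0.0042, 0, 0, 0, 0, 0, 0.0042, 0, 0, 0, 0, 0, 0.0042, 0, 0, 0, 0, 0, 0.0042, 0, 0, 0, 0, 0, 0.0042, 0, 0, 0, 0, 0, 0.0042, 0, 0, 0, 0, 0, 0.0042, 0, 0, 0, 0, 0, 0.0042, 0, 0, 0, 0, 0, 0.0042, 0, 0, 0, 0, 0, 0.0042, 0, 0, 0, 0, 0, 0.0042, 0, 0, 0, 0, 0, 0.0042, 0, 0, 0, 0, 0, 0.0042, 0, 0, 0, 0, 0, 0.0042, 0, 0, 0, 0, 0, 0.0042, 0, 0, 0, 0, 0, 0.0042, 0, 0, 0, 0, 0]

```text
clock: 19.05
ee_pos: [0.5129, -0.1936, 0.0323]
eef_rot: [0.688, 0.725, -0.0, 0.0]
ft_force: [-0.0, 0.4, 0.3]
grip_width: 0.0857
grip_force: 0.1
```

>>> move_arm:
  steps: [0.004, 0, 0, 0, 0, 0, 0.003, 0, 0, 0, 0, 0, 0.003, 0, 0, 0, 0, 0, 0.002, 0, 0, 0, 0, 0, 0.002, 0, 0, 0, 0, 0, 0.002, 0, 0, 0, 0, 0, 0, 0, 0, 0, 0, 0, 0, 0, 0, 0, 0, 0, 0, 0, 0, 0, 0, 0, 0, 0, 0, 0, 0, 0]

```text
clock: 19.88
ee_pos: [0.5121, -0.1782, 0.0323]
eef_rot: [0.689, 0.725, -0.0, 0.0]
ft_force: [-0.7, 0.1, -0.4]
grip_width: 0.0855
grip_force: 0.0
```

```bash
python3 - <<'E'
from h import *
st(); im,d=bot.grab_frame("scene"); print(rodscene(im,d,-.19,-.09))
E
```

```text
19.88 [ 0.5121 -0.1782  0.0323] tooly deg 2.97 z [-0. -0. -1.] F [-0.7  0.1 -0.4] 0.08549243394032917
('y@.505', np.float64(-0.1461), 'deg', np.float64(2.81), 'dz', np.float64(0.0007), 'x', array([0.456, 0.591]), 'n', np.int64(244), 264)
```

>>> move_arm:
  steps: [0.002, 0, 0, 0, 0, 0, 0.0015, 0, 0, 0, 0, 0, 0.0015, 0, 0, 0, 0, 0, 0.0015, 0, 0, 0, 0, 0, 0.0015, 0, 0, 0, 0, 0, 0.0015, 0, 0, 0, 0, 0, 0.0015, 0, 0, 0, 0, 0, 0.001, 0, 0, 0, 0, 0, 0, 0, 0, 0, 0, 0, 0, 0, 0, 0, 0, 0, -0.02, 0, 0, 0, 0, 0, -0.02, 0, -0.03, 0, 0, 0, 0, 0, -0.035, 0, 0, 0, 0, 0, 0, 0, 0, 0]

```text
clock: 21.1
ee_pos: [0.5154, -0.2087, 0.1024]
eef_rot: [0.689, 0.724, 0.001, 0.003]
ft_force: [0.7, 0.2, 0.8]
grip_width: 0.0855
grip_force: 0.0
```

```bash
python3 - <<'E'
from h import *
im,d=bot.grab_frame("scene"); print(rodscene(im,d,-.19,-.09)); st(); totool(.5132,-.1297,.095,62)
E
```

```text
('y@.505', np.float64(-0.1357), 'deg', np.float64(3.31), 'dz', np.float64(0.0008), 'x', array([0.441, 0.59 ]), 'n', np.int64(623), 658)
21.15 [ 0.5149 -0.2072  0.1001] tooly deg 2.92 z [ 0.004 -0.001 -1.   ] F [-0.2  0.2 -0.8] 0.08555139128715807
tool shift [0.0775 0.0022 0.005 ] turn z -1.0312
```

>>> move_arm:
  steps: [0.039, 0.001, 0, 0, 0, 0, 0.038, 0.001, 0, 0, 0, 0, 0, 0, 0, 0, 0, -0.115, 0, 0, 0, 0, 0, -0.115, 0, 0, 0, 0, 0, -0.115, 0, 0, 0, 0, 0, -0.115, 0, 0, 0, 0, 0, -0.115, 0, 0, 0, 0, 0, -0.115, 0, 0, 0, 0, 0, -0.115, 0, 0, 0, 0, 0, -0.115, 0, 0, 0, 0, 0, -0.11, 0, 0, 0, 0, 0, 0, 0, 0, 0, 0, 0, 0]

```text
clock: 22.23
ee_pos: [0.5113, -0.1289, 0.097]
eef_rot: [0.244, 0.97, 0.0, -0.0]
ft_force: [-0.2, -0.5, 0.0]
grip_width: 0.0853
grip_force: 0.0
```

```bash
python3 - <<'E'
from h import *
im,d=bot.grab_frame("scene"); print(rodscene(im,d,-.19,-.09)); st(); totool(.5132,-.1297,.028,62)
E
```

```text
('y@.505', np.float64(-0.1361), 'deg', np.float64(2.99), 'dz', np.float64(0.0006), 'x', array([0.441, 0.59 ]), 'n', np.int64(781), 816)
22.28 [ 0.5113 -0.129   0.097 ] tooly deg 61.75 z [-0.  0. -1.] F [-0.2 -0.7 -0.5] 0.08580725071393315
tool shift [-0.002   0.0002  0.069 ] turn z -0.0044
```

>>> move_arm:
  steps: [-0.001, 0, 0.02, 0, 0, 0, -0.001, 0, 0.02, 0, 0, 0, 0, 0, 0.02, 0, 0, 0, 0, 0, 0.009, 0, 0, 0, 0, 0, 0, 0, 0, 0, 0, 0, 0, 0, 0, 0.04, 0, 0, 0, 0, 0, 0.04, 0, 0, 0, 0, 0, 0.04, 0, 0, 0, 0, 0, 0.03, 0, 0, 0, 0, 0, 0.03, 0, 0, 0, 0, 0, 0.02, 0, 0, 0, 0, 0, 0.02, 0, 0, 0, 0, 0, 0.02, 0, 0, 0, 0, 0, 0.02, 0, 0, 0, 0, 0, 0.02, 0, 0, 0, 0, 0, 0.01, 0, 0, 0, 0, 0, 0.01, 0, 0, 0, 0, 0, 0]

```text
clock: 23.78
ee_pos: [0.5133, -0.1299, 0.0283]
eef_rot: [0.385, 0.923, -0.0, -0.0]
ft_force: [0.1, -0.0, 0.1]
grip_width: 0.0855
grip_force: 0.0
```

```bash
python3 - <<'E'
from h import *
im,d=bot.grab_frame("scene"); print(rodscene(im,d,-.19,-.09)); st(); totool(.5132,-.1297,.028,41.9)
E
```

```text
('y@.505', np.float64(-0.1305), 'deg', np.float64(2.68), 'dz', np.float64(0.0007), 'x', array([0.443, 0.59 ]), 'n', np.int64(571), 607)
23.83 [ 0.5133 -0.1299  0.0283] tooly deg 44.81 z [-0. -0. -1.] F [-0.3  1.  -0.5] 0.08521058506900483
tool shift [0.0002 0.0001 0.0003] turn z 0.0507
```

>>> move_arm:
  steps: [0, 0, 0, 0, 0, 0.01, 0, 0, 0, 0, 0, 0.01, 0, 0, 0, 0, 0, 0.01, 0, 0, 0, 0, 0, 0.01, 0, 0, 0, 0, 0, 0.008, 0, 0, 0, 0, 0, 0, 0, 0, 0, 0, 0, 0]

```text
clock: 24.42
ee_pos: [0.5133, -0.1299, 0.0283]
eef_rot: [0.406, 0.914, -0.0, 0.0]
ft_force: [-1.4, -0.9, 0.1]
grip_width: 0.0854
grip_force: 0.1
```

```bash
python3 - <<'E'
from h import *
im,d=bot.grab_frame("scene"); print(rodscene(im,d,-.19,-.09)); st()
E
```

```text
('y@.505', np.float64(-0.1296), 'deg', np.float64(1.87), 'dz', np.float64(0.0007), 'x', array([0.443, 0.59 ]), 'n', np.int64(597), 635)
24.47 [ 0.5133 -0.1299  0.0283] tooly deg 42.06 z [ 0. -0. -1.] F [ 0.8 -0.6 -0.5] 0.08539254057894463
```

>>> move_arm:
  steps: [0, 0, 0, 0, 0, -0.02, 0, 0, 0, 0, 0, -0.05, 0, 0, 0, 0, 0, -0.1, 0, 0, 0, 0, 0, -0.12, 0, 0, -0.02, 0, 0, 0, 0, 0, -0.03, 0, 0, 0, 0, 0, -0.04, 0, 0, 0, 0, 0, -0.04, 0, 0, 0, -0.019, -0.031, 0, 0, 0, 0, -0.019, -0.031, 0, 0, 0, 0, -0.019, -0.031, 0, 0, 0, 0, -0.019, -0.031, 0, 0, 0, 0, -0.019, -0.031, 0, 0, 0, 0, -0.019, -0.031, 0, 0, 0, 0, 0, 0, 0, 0, 0, 0]

```text
clock: 25.72
ee_pos: [0.5117, -0.3555, 0.1586]
eef_rot: [0.273, 0.962, -0.002, 0.0]
ft_force: [-0.3, -1.1, 0.3]
grip_width: 0.0854
grip_force: 0.0
```

```bash
python3 - <<'E'
from h import *
im,d=bot.grab_frame("top"); print("red",rod(im,d,(225,165,265,250))); print("blue",rod(im,d,(360,165,402,250))); cv2.imwrite("pics/t6.png",cv2.resize(im[80:275,165:475,::-1],None,fx=2.5,fy=2.5))
im,d=bot.grab_frame("scene"); print(rodscene(im,d,-.19,-.09),rodscene(im,d,.16,.26)); st()
E
```

```text
red (array([0.50649749, 0.21511914]), np.float64(1.7726851888299955), np.float64(0.15092428254248536), 727)
blue (array([ 0.5130957 , -0.12841084]), np.float64(1.6428834026744321), np.float64(0.15115705133585874), 704)
('y@.505', np.float64(-0.1293), 'deg', np.float64(1.69), 'dz', np.float64(0.0008), 'x', array([0.44 , 0.589]), 'n', np.int64(888), 933) ('y@.505', np.float64(0.2161), 'deg', np.float64(1.66), 'dz', np.float64(0.001), 'x', array([0.433, 0.583]), 'n', np.int64(435), 536)
25.82 [ 0.5132 -0.3496  0.158 ] tooly deg 58.57 z [-0.001 -0.    -1.   ] F [ 1.1  1.2 -0.2] 0.08546208627291588
```

View pics/t6.png

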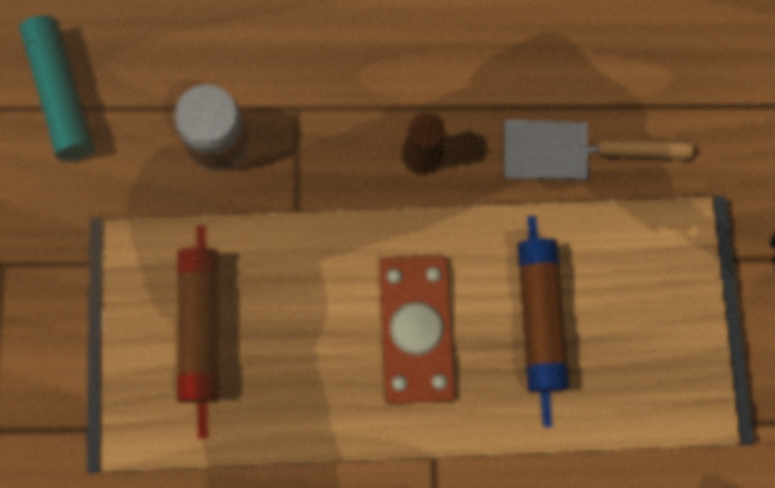

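The red dowel (crop 197,325) and blue dowel (543,315) lie along their lines with line stubs showing at both ends. Both are within about 1 mm and 0.2° by measurement. The tin, sprue pin and trowel are untouched.

```bash
python3 -c "
from plant import bot
print(bot.sign_off())"
```

```text
the job is handed in; nothing more can be done
None
```

The job is handed in: red first, then blue, each dowel measured within about 1 mm and 0.2° of its line; I squared both up with a diagonal finger twist and slid the blue one about 16 mm lengthwise first, with no lifting.

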